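Set the ointment mill to fast forward and start it

TASK

Get the ointment mill running: slide the open white jar along the counter until it sits centred in the curved fence under the mill's scraper lip, and push the black-knobbed selector lever through its H-shaped gate into the fast-forward slot (far right, two green dots), fully home. Only when both are set, press the green start button fully down and let it spring back; leave the red stop button alone. Everything is done by pushing with the fingers, nothing is picked up: do not lift or tip the jar, do not force or clench the lever, and leave the other things on the counter where they are.

Things in the scene. Friction and masses are not known exactly. Their poses are not given: they have to be found in the camera images.
- mill: White three-roll mill, fixed, 152 x 304 x 158 mm (x, y, z) without lever. Origin: underside centre; x points from its front to its back, y to its left. In its frame, mm: gearbox on the left (y 3 to 149), flat top z = 122, front face x = -72; rolls on the right; the scraper apron slopes forward to a 46 mm wide lip ending at (-108, -75, 100).
- gate (a point): Centre of the H-gate on the gearbox top, at (-12, 65, 124) mm of the mill, axes as the mill's. Two 14 mm slots along x, 61 mm long, 14 mm left (+y) and right (-y) of it, joined in the middle by an 18 mm wide cross channel (neutral); two tongues part them. Dots: one left (slow), two right (fast), green far (forward), yellow near (reverse). Target: far right.
- knob (a point): Centre of the black ball knob, 34 mm wide, on a 10 mm steel lever, 175 mm above its pivot, which lies 90 mm under the gate; 209 mm above the counter when upright. It travels 47 mm from neutral to either end (6 mm lower there) and 30 mm to either side. Home in the target slot it is 46 mm farther (x) and 20 to 30 mm right (-y) of the gate centre.
- selector_lever (a joint): Lean of the lever along the slots (rad): 0 neutral, + away (mill +x); stops at -0.27 (near end) and +0.27 (far end). Friction holds it where it is left; about 1.5 N at the knob moves it. It can change sides only between about -0.04 and +0.04. It starts in the left half, anywhere from the near end to about neutral.
- selector_yoke (a joint): Lean of the lever across the gate (rad): + to the right (mill -y), stops at -0.172 (left) and +0.172 (right); in a slot a tongue keeps it between about 0.12 and 0.172 on that side. Friction holds it; about 1.5 N at the knob moves it.
- jar: Open white plastic ointment jar, 72 mm diameter, 58 mm high, 90 g, loose on the counter. Origin: centre of its underside. It starts 40 to 75 mm in front of its place and up to 30 mm to either side of it.
- spout (a point): Point under the scraper lip, 60 mm above the counter, at (-108, -75, 60) mm of the mill, axes as the mill's. The jar belongs with its centre under it: pushed back against the curved steel fence (3 to 21 mm high, open to the front) its centre rests at about (-116, -75) mm of the mill.
- start (a joint): Travel of the green start button (m): 0 up, 0.006 fully down; a spring returns it; fully down takes 5 N.
- start_top (a point): Centre of the top of the green start button (29 mm wide), on the gearbox top's left edge, nearer the robot, at (-44, 122) mm of the mill. It is pressed straight down.
- stop (a joint): Travel of the red stop button (m), same kind, at (16, 122) mm of the mill: to be left alone.
- bench_ointment_tube: Bystander, stays: the ointment tube, lying, 136 mm long, origin on its underside
- bench_dosing_cup: Bystander, stays: the small clear dosing cup, 41 mm wide, 38 mm high, origin under its centre
- bench_stock_bottle_blue: Bystander, stays: the white stock bottle with the blue cap, 62 mm wide, 105 mm high, origin under its centre
- bench_vial_amber: Bystander, stays: the amber vial with white cap, 44 mm wide, 66 mm high, origin under its centre
Mind the look-alikes: they are no part of the job. Leave any purple or turquoise look-alike of the jar alone.

How it is judged:
By the outcome, as a careful person would: the job done as asked, in the order asked, and still so for the second after the job is handed in, with the robot touching nothing.
It also fails if it takes over 69 s, if anything falls off the work surface, if the arm or the gripper's body presses on something with over 40 N, if the wrist force passes 120 N, or if a joint passes its speed limit or range.

ROBOT

A 6-joint arm with a two-finger parallel gripper is mounted at the origin on a cart in front of the work surface, level with it; the furniture and walls round the work are solid. World frame = base frame: x ahead of the robot, y to its left, z up, the work surface at z = 0. Lengths are in mm, angles in rad, forces in N, time in s.
With the tool pointing down it reaches from about 275 to 750 mm from the base axis. Payload 10.2 kg.
Tool frame: the origin (TCP) lies midway between the tips of the shut fingers; the grasp point (between the pads) lies 19 mm behind it; z points along the fingers, y is the line along which they close (so a half turn about z gives the same grasp; the last joint's range is limited). The gripper opens to 88 mm and grips with 3 to 60 N. Pads are 18 mm wide; open, the fingers measure 123 mm over their backs; the gripper's body (75 mm by 187 mm) begins 45 mm behind the grasp point.
Start: joints at [-1.423, 0.313, 1.498, -0, 1.331, -0.223], TCP at [190.227, -489.331, 238.72] pointing down, gripper open.
Joint ranges: [-2.94, 2.94], [-0.97, 2.17], [0.19, 2.56], [-1.23, 4.37], [0.02, 3.11], [-2.88, 2.88]. Speed limits (rad/s): [2.39, 2.39, 3.01, 3.14, 3.14, 3.14].

INTERFACE

Orientations are given as a unit quaternion [w, x, y, z].
In Python, from rig import bot gives the robot as it stands.
- The arm moves only by the shell command python3 -m creep 'ROWS'. ROWS is JSON, a list of rows, each an object of numbers: "tx", "ty", "tz": the shift along the tool's x, y, z normalised to -1 to 1, where 1 is 0.3 m; "rx", "ry", "rz": the turn, a rotation vector about the tool's x, y, z normalised to -1 to 1, where 1 is pi rad; "grip": the closure, from -1 (fully open) to 1 (shut). A call has 1 to 10 rows; each row is the pose to reach, as a shift and turn from the pose commanded when the call began, along the tool's axes at that moment, turning the shorter way round; what a row does not reach only later rows make up. A row lasts 1/10 s, in which the tool goes at most 50 mm and 8.59 degrees, less where a joint would pass 70% of its speed; a pose out of reach is approached as far as the arm can. A call with a number of a shift or a turn outside -1 to 1 is refused whole. A call with a gripper value outside its range is refused whole. The fingers move at their own pace and stop on an object; the grip force is fixed at half the most. Time passes only in rows, so rows that repeat a pose let the fingers close. It gives the time, the measured TCP pose, the force, the opening and the grip force at its end, in the units of the state.
- bot.sense(): the state, without advancing time (a new reading comes with each control period).
- bot.get_image(name): name is "side" or "top"; returns a dict with "img" (384x512x3 uint8, red, green, blue), "range_z" (384x512 float32, mm along the optical axis (not along the pixel's ray), 0 where there is no reading), "mtx" (3x3 intrinsics, pixels), "R" (3x3) and "t" (3): a world point X has camera coordinates R X + t. Camera axes: x right, y down, z forward; pixel columns grow to the right and rows downward; lengths in mm; the calibration is good to about 2 mm. A picture is of the moment at which its call begins.
- bot.hand_in(): hands the job in; it is judged then, once.
The state is a dict: "clock": time; "joints": joint angles; "qd": joint speeds; "effort": joint torques, N m; "tool_pos": TCP position; "tcp_rot": TCP orientation; "wrist_force": force on the tool from outside, world axes, zero at the start; "ft_torque": the same for the moment, N m; "opening": finger opening in mm; "gripper_force": force on a finger pad.
Only numpy, scipy, OpenCV 4.12 (cv2) and the standard library are available. Lean on these libraries where they do the work, as an engineer would, in place of code of your own. Each camera call takes 0.05 s, during which the arm holds its last target. There are 200 camera calls.

## Working session

There is one attempt and no reset: what is moved stays moved. The work goes in short steps, Python scripts to look and compute and a shell command to move; the robot and the scene stay as the last step left them, time stands still between calls to the robot, and variables do not carry over. Pictures are saved under pics/ and viewed, at most 10 in all, crops included, and the job is handed in when it is done.

```bash
ls; mkdir -p pics; python3 - <<'E'
from rig import bot
import cv2,numpy as np
s=bot.sense();print(s)
for n in("side","top"):
    d=bot.get_image(n);cv2.imwrite(f"pics/{n}0.png",d["img"][:,:,::-1]);np.savez(f"{n}0.npz",**d)
    print(n,d["mtx"],d["R"],d["t"],-d["R"].T@d["t"])
E
```

```text
pics
{'clock': 0.0, 'joints': array([-1.42337879e+00,  3.13444648e-01,  1.49839615e+00,  3.76283175e-05,
        1.33100357e+00, -2.23405546e-01]), 'qd': array([-0.00129044, -0.00113618, -0.00039937, -0.00025063, -0.0002284 ,
       -0.00027802]), 'effort': array([ 1.53252349e-03, -4.02215445e+01, -2.52269500e+01,  6.95771165e-02,
        3.52943118e-02, -8.42136524e-05]), 'tool_pos': array([ 190.21065676, -489.0827455 ,  238.17921566]), 'tcp_rot': array([-6.24714453e-04,  9.82861099e-01,  1.84346598e-01,  4.20330613e-05]), 'wrist_force': array([-0.62624782, -0.72733707, -0.11200477]), 'ft_torque': array([-0.00447518, -0.00440226, -0.03400603]), 'gripper_force': 0.0, 'opening': 87.93118431214509}
side [[462.4699065    0.         261.89742478]
 [  0.         462.4699065  200.25969541]
 [  0.           0.           1.        ]] [[ 0.83065438 -0.55656249  0.0158588 ]
 [-0.22563028 -0.36251304 -0.90425399]
 [ 0.50902287  0.74754431 -0.42670039]] [-499.73634508  199.56021179 1375.26232778] [ -239.90497276 -1233.86085043   775.20330801]
top [[372.92019771   0.         254.40795556]
 [  0.         372.92019771 189.72119625]
 [  0.           0.           1.        ]] [[-0.01041293 -0.9998558   0.01341447]
 [-0.9895061   0.00836985 -0.14424845]
 [ 0.14411537 -0.01477575 -0.98945057]] [-163.80128409  524.81033409  965.27832408] [ 378.48593506 -153.90753915 1032.9955744 ]
```

View pics/side0.png

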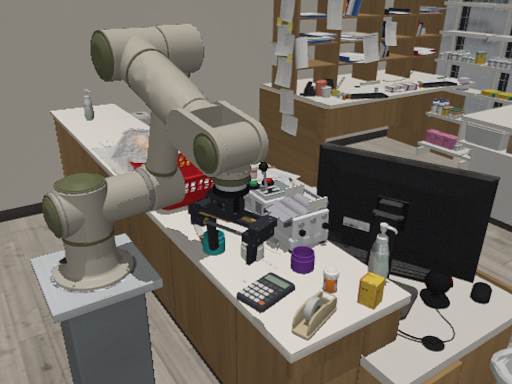

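View pics/top0.png

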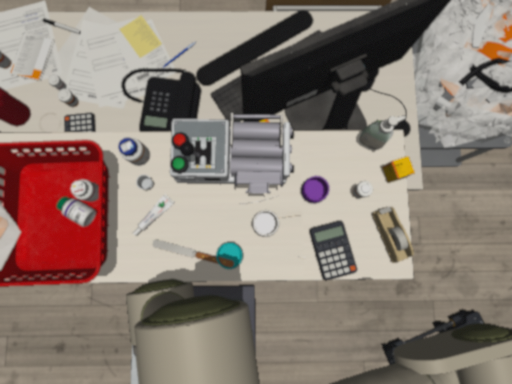

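The top view shows the jar at (264,223), the green button at (179,163), the red button at (179,141), the H-gate at about (202,152) and the scraper lip at (258,190). The turquoise decoy is at (229,254) and the purple one at (315,189). In the side view the knob is at about (263,167).

```bash
cat > h.py <<'E'
import numpy as np,cv2
def load(n): return dict(np.load(n))
def cloud(d):
    v,u=np.indices(d["range_z"].shape);K=d["mtx"];z=d["range_z"]
    c=np.stack([(u-K[0,2])/K[0,0]*z,(v-K[1,2])/K[1,1]*z,z],-1)
    P=(c-d["t"])@d["R"]; P[z<=0]=np.nan; return P
def ray(d,u,v,h):
    r=d["R"].T@np.linalg.inv(d["mtx"])@np.array([u,v,1.]);o=-d["R"].T@d["t"]
    return o+r*(h-o[2])/r[2]
def blobs(m,amin=20):
    n,l,s,c=cv2.connectedComponentsWithStats(m.astype(np.uint8));return [(s[i,4],c[i],s[i,:4]) for i in range(1,n) if s[i,4]>=amin]
E
python3 - <<'E'
from h import *
d=load("top0.npz");P=cloud(d);I=d["img"];hsv=cv2.cvtColor(I,cv2.COLOR_RGB2HSV)
roi=np.zeros(I.shape[:2],bool);roi[105:200,160:300]=1
g=roi&(hsv[...,0]>45)&(hsv[...,0]<85)&(hsv[...,1]>130)
r=roi&((hsv[...,0]<8)|(hsv[...,0]>172))&(hsv[...,1]>130)
for n,m in(("g",g),("r",r)):
    for a,c,b in blobs(m,15): print(n,a,c,b,np.nanmedian(P[int(c[1]),int(c[0])],0),ray(d,*c,135))
roi2=np.zeros_like(roi);roi2[115:185,160:232]=1
top=roi2&(abs(P[...,2]-122)<6)
pts=P[top][:,:2].astype(np.float32);print("gear",len(pts),np.nanmedian(P[top][:,2]),cv2.minAreaRect(pts),cv2.boxPoints(cv2.minAreaRect(pts)))
j=np.zeros_like(roi);j[205:245,245:285]=1
m=j&(P[...,2]>45)&(P[...,2]<66)
for a,c,b in blobs(m):print("jar",a,c,b,ray(d,*c,58),cv2.minEnclosingCircle(P[m][:,:2].astype(np.float32)))
print("counter z",np.nanmedian(P[210:220,200:220,2]))
k=roi2&(P[...,2]>175)
for a,c,b in blobs(k,3):print("knob",a,c,b,ray(d,*c,209), np.nanmax(P[k][:,2]))
x=cv2.resize(I[100:250,155:325],None,fx=4.5,fy=3.9,interpolation=cv2.INTER_CUBIC);cv2.imwrite("pics/c0.png",x[:600,:800,::-1])
s=load("side0.npz")["img"];cv2.imwrite("pics/s0.png",cv2.resize(s[150:280,190:340],None,fx=4.5,fy=4.5,interpolation=cv2.INTER_CUBIC)[...,::-1])
E
```

```text
g 116 [178.30172414 163.18103448] [173 158  12  12] 144.68183500794606 [576.62952652  18.64652339 135.        ]
r 129 [179.07751938 139.3875969 ] [173 134  13  12] 142.31977925169875 [636.77533439  17.87085267 135.        ]
gear 2526 122.20027633739392 ((621.4712524414062, -33.70012664794922), (153.19297790527344, 148.0001678466797), 89.6476821899414) [[ 547.0015   -109.84013 ]
 [ 694.99896  -110.7502  ]
 [ 695.941      42.43988 ]
 [ 547.94354    43.349945]]
jar 144 [265.49305556 222.36805556] [253 210  26  26] [ 434.143365   -196.50554693   58.        ] ((433.8220520019531, -196.34490966796875), 34.6562614440918)
counter z 0.04799730715115772
knob 178 [186.87640449 148.1741573 ] [180 141  15  15] [594.86248391 -14.27871149 209.        ] 226.7442600727796
```

View pics/c0.png

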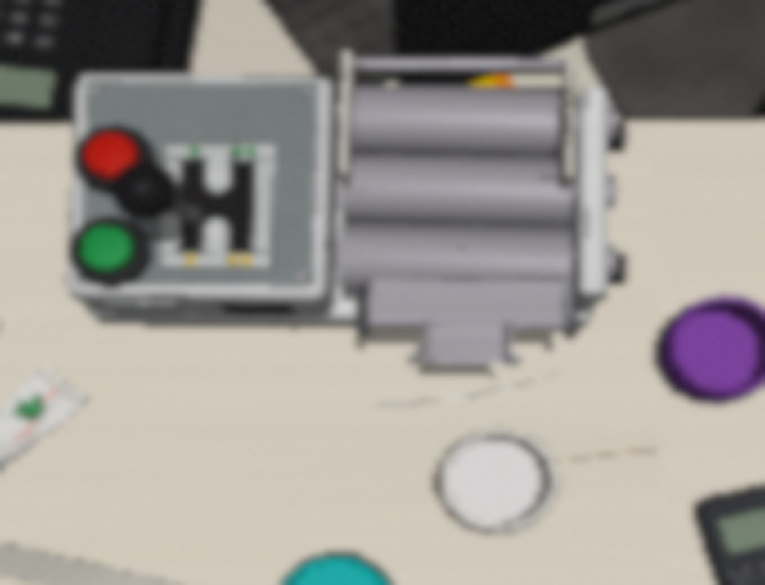

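View pics/s0.png

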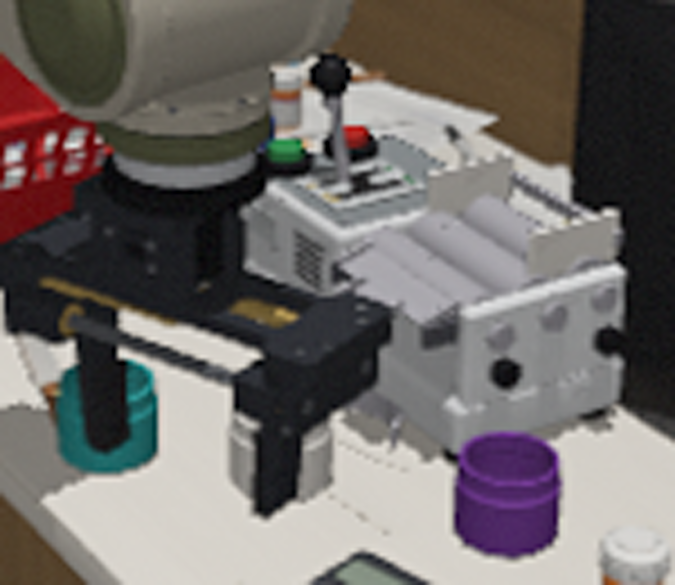

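The crop shows the lever upright in the left half, with the knob at about (145,190) in the crop, near neutral. The jar stands in front of the lip. The side crop shows the knob at (330,75), the jar behind the gripper finger and nothing in its path. Next I'll check the lip and the space around the monitor.

```bash
python3 - <<'E'
from h import *
d=load("top0.npz");P=cloud(d)
for (x0,x1,h0,h1) in((246,272,92,108),(240,275,96,135)):
    m=np.zeros(P.shape[:2],bool);m[180:200,x0:x1]=1;m&=(P[...,2]>h0)&(P[...,2]<h1)
    q=P[m];f=q[q[:,0]<np.nanmin(q[:,0])+10];print("lip",len(q),np.nanmin(q[:,0]),f[:,1].min(),f[:,1].max(),np.median(f[:,2]))
Q=P.reshape(-1,3)
for z in(230,260,300):
    m=(Q[:,2]>z)&(Q[:,0]>500)&(Q[:,0]<900)&(Q[:,1]<150)&(Q[:,1]>-400);q=Q[m]
    for y0 in range(-400,150,50):
        k=q[(q[:,1]>=y0)&(q[:,1]<y0+50)]
        if len(k):print(z,y0,k[:,0].min().round(),k[:,2].max().round())
E
python3 -m creep '[{"tx":0.94,"ty":-0.67,"rz":0.118,"grip":0.18},{"tx":0.94,"ty":-0.67,"rz":0.118,"grip":0.18},{"tx":0.94,"ty":-0.67,"rz":0.118,"grip":0.18},{"tx":0.94,"ty":-0.67,"rz":0.118,"grip":0.18},{"tx":0.94,"ty":-0.67,"rz":0.118,"grip":0.18},{"tx":0.94,"ty":-0.67,"rz":0.118,"grip":0.18},{"tx":0.94,"ty":-0.67,"rz":0.118,"grip":0.18},{"tx":0.94,"ty":-0.67,"rz":0.118,"grip":0.18},{"tx":0.94,"ty":-0.67,"rz":0.118,"grip":0.18},{"tx":0.94,"ty":-0.67,"rz":0.118,"grip":0.18}]'
```

```text
lip 170 507.83863419299064 -199.63263504879205 -154.11836229469253 102.40134711672249
lip 311 507.1346053730278 -201.78842015206337 -154.11836229469253 102.68548152987321
230 -400 796.0 310.0
230 -350 774.0 311.0
230 -300 753.0 309.0
230 -250 737.0 310.0
230 -200 726.0 309.0
230 -150 727.0 308.0
260 -400 806.0 310.0
260 -350 783.0 311.0
260 -300 761.0 309.0
260 -250 739.0 310.0
260 -200 726.0 309.0
260 -150 727.0 308.0
300 -400 815.0 310.0
300 -350 794.0 311.0
300 -300 772.0 309.0
300 -250 748.0 310.0
300 -200 729.0 309.0
300 -150 727.0 308.0validation failed for argument at $[0]...
```

```bash
python3 -m creep '[{"tx":0.94,"ty":-0.67,"tz":0,"rx":0,"ry":0,"rz":0.118,"grip":0.18},{"tx":0.94,"ty":-0.67,"tz":0,"rx":0,"ry":0,"rz":0.118,"grip":0.18},{"tx":0.94,"ty":-0.67,"tz":0,"rx":0,"ry":0,"rz":0.118,"grip":0.18},{"tx":0.94,"ty":-0.67,"tz":0,"rx":0,"ry":0,"rz":0.118,"grip":0.18},{"tx":0.94,"ty":-0.67,"tz":0,"rx":0,"ry":0,"rz":0.118,"grip":0.18},{"tx":0.94,"ty":-0.67,"tz":0,"rx":0,"ry":0,"rz":0.118,"grip":0.18},{"tx":0.94,"ty":-0.67,"tz":0,"rx":0,"ry":0,"rz":0.118,"grip":0.18},{"tx":0.94,"ty":-0.67,"tz":0,"rx":0,"ry":0,"rz":0.118,"grip":0.18}]'; python3 -m creep -h | head -20
```

```text
clock: 0.9
tool_pos: [382.0, -195.6, 238.7]
tcp_rot: [-0.001, 1.0, 0.003, 0.0]
wrist_force: [-0.4, -0.8, -0.5]
opening: 36.0
gripper_force: 0.0invalid input: not JSON, or not a number
```

```bash
python3 -m creep '[{"tx":0,"ty":0,"tz":0.16,"rx":0,"ry":0,"rz":0,"grip":0.18},{"tx":0,"ty":0,"tz":0.32,"rx":0,"ry":0,"rz":0,"grip":0.18},{"tx":0,"ty":0,"tz":0.48,"rx":0,"ry":0,"rz":0,"grip":0.18},{"tx":0,"ty":0,"tz":0.6,"rx":0,"ry":0,"rz":0,"grip":0.18},{"tx":0,"ty":0,"tz":0.68,"rx":0,"ry":0,"rz":0,"grip":0.18},{"tx":0,"ty":0,"tz":0.709,"rx":0,"ry":0,"rz":0,"grip":0.18},{"tx":0,"ty":0,"tz":0.709,"rx":0,"ry":0,"rz":0,"grip":0.18}]'
python3 - <<'E'
from rig import bot
import cv2
from h import *
d=bot.get_image("top");np.savez("top1.npz",**d);P=cloud(d);print(bot.sense()["tool_pos"])
m=np.zeros(P.shape[:2],bool);m[200:250,240:290]=1
m&=(P[...,2]>50)&(P[...,2]<64)&(P[...,0]>390);print(cv2.minEnclosingCircle(P[m][:,:2].astype(np.float32)),m.sum())
cv2.imwrite("pics/c1.png",cv2.resize(d["img"][150:280,190:340],None,fx=4,fy=4)[...,::-1])
E
```

```text
clock: 1.6
tool_pos: [379.8, -199.9, 25.5]
tcp_rot: [-0.001, 1.0, -0.0, -0.001]
wrist_force: [0.1, -0.6, -0.3]
opening: 36.0
gripper_force: 0.0
[ 380.32915617 -200.25208935   26.4670276 ]
((454.5409240722656, -220.4712371826172), 9.224247932434082) 14
```

View pics/c1.png

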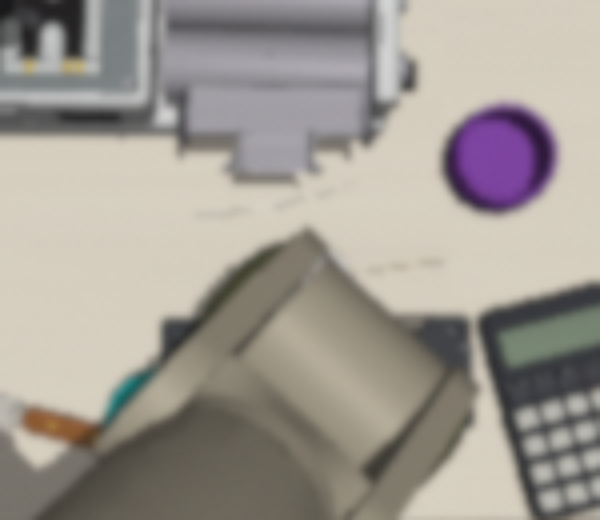

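The arm hides the jar in this view. The turquoise jar and the calculator are clear of the body. I'll check the height of the wrist over the apron before pushing.

```bash
python3 - <<'E'
from h import *
d=load("top1.npz");P=cloud(d);Q=P[190:270,220:320].reshape(-1,3)
for x0 in range(400,480,10):
    k=Q[(Q[:,0]>=x0)&(Q[:,0]<x0+10)&(Q[:,2]>70)&(Q[:,1]>-300)&(Q[:,1]<-110)]
    if len(k):print(x0,len(k),k[:,2].min(),k[:,2].max(),k[:,1].min(),k[:,1].max())
s=dict(np.load("side0.npz"))
E
python3 -m creep '[{"tx":0.03,"ty":0,"tz":0,"rx":0,"ry":0,"rz":0,"grip":0.18},{"tx":0.06,"ty":-0.01,"tz":0,"rx":0,"ry":0,"rz":0,"grip":0.18},{"tx":0.09,"ty":-0.02,"tz":0,"rx":0,"ry":0,"rz":0,"grip":0.18},{"tx":0.12,"ty":-0.03,"tz":0,"rx":0,"ry":0,"rz":0,"grip":0.18},{"tx":0.15,"ty":-0.04,"tz":0,"rx":0,"ry":0,"rz":0,"grip":0.18}]'
```

```text
400 341 108.6897798461769 372.0139634626537 -293.46471386153905 -110.01761562836738
410 266 123.36014466370185 358.3233120364565 -293.61661605218535 -110.03874320582396
420 163 239.72091092511704 343.1495860028388 -217.64568230855252 -143.61673893471985
430 103 274.52695602010675 327.48944541810835 -210.30944015169032 -153.6599045592353
440 58 266.3433567810089 311.85074372202877 -200.287692701245 -163.8193635524152
450 4 283.98669701658304 295.4396319943779 -189.8855018757506 -182.02855016482238
clock: 2.15
tool_pos: [426.2, -187.4, 26.2]
tcp_rot: [0.0, 1.0, 0.0, 0.0]
wrist_force: [-1.3, -0.3, 0.4]
opening: 36.3
gripper_force: 0.4
```

```bash
python3 -m creep '[{"tx":0.025,"ty":-0.008,"tz":0,"rx":0,"ry":0,"rz":0,"grip":0.18},{"tx":0.05,"ty":-0.016,"tz":0,"rx":0,"ry":0,"rz":0,"grip":0.18},{"tx":0.07,"ty":-0.024,"tz":0,"rx":0,"ry":0,"rz":0,"grip":0.18},{"tx":0.085,"ty":-0.03,"tz":0,"rx":0,"ry":0,"rz":0,"grip":0.18},{"tx":0.095,"ty":-0.03,"tz":0,"rx":0,"ry":0,"rz":0,"grip":0.18},{"tx":0.105,"ty":-0.03,"tz":0,"rx":0,"ry":0,"rz":0,"grip":0.18},{"tx":0.105,"ty":-0.03,"tz":0,"rx":0,"ry":0,"rz":0,"grip":0.18}]'
```

```text
clock: 2.85
tool_pos: [457.0, -178.9, 26.0]
tcp_rot: [0.0, 1.0, -0.0, 0.0]
wrist_force: [0.2, 0.1, -0.5]
opening: 36.3
gripper_force: 0.0
```

```bash
python3 -m creep '[{"tx":0.008,"ty":0,"tz":0,"rx":0,"ry":0,"rz":0,"grip":0.18},{"tx":0.008,"ty":0,"tz":0,"rx":0,"ry":0,"rz":0,"grip":0.18}]'
python3 - <<'E'
from rig import bot
import cv2
from h import *
d=bot.get_image("side");np.savez("side2.npz",**d)
cv2.imwrite("pics/s2.png",cv2.resize(d["img"][150:280,190:340],None,fx=4.5,fy=4.5)[...,::-1])
E
```

```text
clock: 3.05
tool_pos: [459.0, -178.7, 25.9]
tcp_rot: [-0.0, 1.0, 0.0, -0.0]
wrist_force: [-0.9, 0.6, -1.2]
opening: 36.0
gripper_force: 0.6
```

View pics/s2.png

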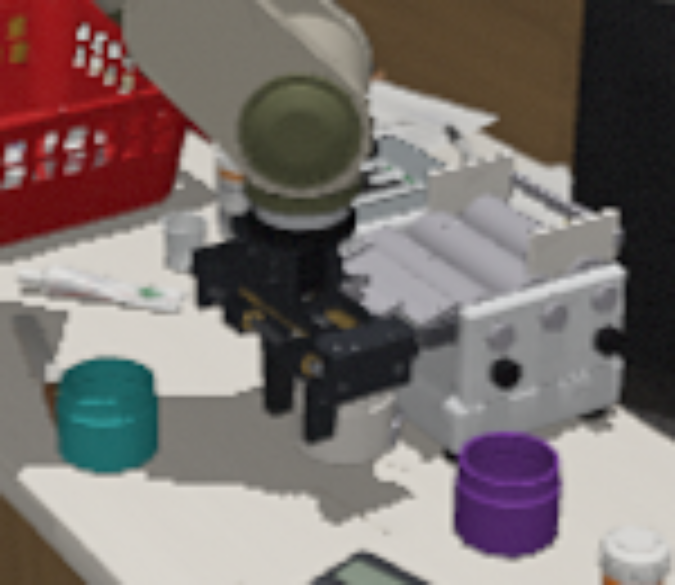

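The jar sits upright under the lip, with the fingers behind it at about (290,410) in the crop. I'll advance gently until it bears on the fence.

```bash
python3 -m creep '[{"tx":0.007,"ty":0,"tz":0,"rx":0,"ry":0,"rz":0,"grip":0.18},{"tx":0.007,"ty":0,"tz":0,"rx":0,"ry":0,"rz":0,"grip":0.18}]'
```

```text
clock: 3.3
tool_pos: [460.1, -178.2, 25.8]
tcp_rot: [-0.001, 1.0, 0.0, -0.002]
wrist_force: [-6.0, 2.2, 4.0]
opening: 36.2
gripper_force: 3.7
```

```bash
python3 -m creep '[{"tx":0.007,"ty":0,"tz":0,"rx":0,"ry":0,"rz":0,"grip":0.18},{"tx":0.007,"ty":0,"tz":0,"rx":0,"ry":0,"rz":0,"grip":0.18}]'
```

```text
clock: 3.5
tool_pos: [460.9, -177.7, 25.6]
tcp_rot: [-0.002, 1.0, 0.0, -0.003]
wrist_force: [-14.9, 2.4, 11.0]
opening: 36.0
gripper_force: 7.7
```

Firm contact (15 N), so the jar is seated. I'll back straight off, rise, shut the fingers and check.

```bash
python3 -m creep '[{"tx":-0.03,"ty":0,"tz":0,"rx":0,"ry":0,"rz":0,"grip":0.18},{"tx":-0.12,"ty":0,"tz":0,"rx":0,"ry":0,"rz":0,"grip":0.18},{"tx":-0.25,"ty":0,"tz":-0.04,"rx":0,"ry":0,"rz":0,"grip":0.18},{"tx":-0.3,"ty":0,"tz":-0.2,"rx":0,"ry":0,"rz":0,"grip":0.6},{"tx":-0.3,"ty":0,"tz":-0.36,"rx":0,"ry":0,"rz":0,"grip":1},{"tx":-0.3,"ty":0,"tz":-0.52,"rx":0,"ry":0,"rz":0,"grip":1},{"tx":-0.3,"ty":0,"tz":-0.68,"rx":0,"ry":0,"rz":0,"grip":1},{"tx":-0.3,"ty":0,"tz":-0.8,"rx":0,"ry":0,"rz":0,"grip":1},{"tx":-0.3,"ty":0,"tz":-0.8,"rx":0,"ry":0,"rz":0,"grip":1}]'
python3 - <<'E'
from rig import bot
from h import *
d=bot.get_image("top");np.savez("top3.npz",**d);P=cloud(d)
for dd in(load("top0.npz"),d):
    P=cloud(dd);m=np.zeros(P.shape[:2],bool);m[180:245,235:290]=1;m&=(P[...,2]>52)&(P[...,2]<64)
    q=P[m][:,:2];print(len(q))
    if len(q)>30:
        print(cv2.minEnclosingCircle(q.astype(np.float32)),q.min(0),q.max(0))
m=np.zeros(P.shape[:2],bool);m[115:185,160:232]=1;k=m&(P[...,2]>175)
for a,c,b in blobs(k,3):print("knob",a,c,b,ray(d,*c,209), np.nanmax(P[k][:,2]))
E
```

```text
clock: 4.4
tool_pos: [374.6, -179.9, 270.4]
tcp_rot: [0.003, 1.0, 0.0, 0.004]
wrist_force: [0.4, 0.2, -0.2]
opening: 0.7
gripper_force: 0.0
138
((416.15118408203125, -170.63223266601562), 65.28961181640625) [ 379.07058794 -229.77147934] [ 466.70122807 -116.87689552]
39
((500.96875, -178.65980529785156), 33.5475959777832) [ 469.25678611 -212.20685846] [ 517.01457828 -146.03851315]
knob 179 [186.87709497 148.1396648 ] [180 141  15  15] [594.94271628 -14.2790158  209.        ] 226.13916102291165
```

The jar centre is at (501,-179), where the fence should hold it. The knob is unchanged at (595,-14). Now the lever.

```bash
python3 -m creep '[{"tx":0.587,"ty":-0.553,"tz":0,"rx":0,"ry":0,"rz":0,"grip":1},{"tx":0.587,"ty":-0.553,"tz":0,"rx":0,"ry":0,"rz":0,"grip":1},{"tx":0.587,"ty":-0.553,"tz":0,"rx":0,"ry":0,"rz":0,"grip":1},{"tx":0.587,"ty":-0.553,"tz":0,"rx":0,"ry":0,"rz":0,"grip":1},{"tx":0.587,"ty":-0.553,"tz":0,"rx":0,"ry":0,"rz":0,"grip":1},{"tx":0.587,"ty":-0.553,"tz":0,"rx":0,"ry":0,"rz":0,"grip":1},{"tx":0.587,"ty":-0.553,"tz":0,"rx":0,"ry":0,"rz":0,"grip":1},{"tx":0.587,"ty":-0.553,"tz":0,"rx":0,"ry":0,"rz":0,"grip":1}]'
```

```text
clock: 5.25
tool_pos: [548.7, -13.6, 265.2]
tcp_rot: [-0.0, 1.0, -0.0, -0.001]
wrist_force: [0.4, 0.4, 0.5]
opening: 0.5
gripper_force: 0.0
```

Down to z≈200, then +x to about 578 (contact at about 569).

```bash
python3 -m creep '[{"tx":0,"ty":0,"tz":0.12,"rx":0,"ry":0,"rz":0,"grip":1},{"tx":0,"ty":0,"tz":0.22,"rx":0,"ry":0,"rz":0,"grip":1},{"tx":0.03,"ty":0,"tz":0.22,"rx":0,"ry":0,"rz":0,"grip":1},{"tx":0.055,"ty":0,"tz":0.22,"rx":0,"ry":0,"rz":0,"grip":1},{"tx":0.07,"ty":0,"tz":0.22,"rx":0,"ry":0,"rz":0,"grip":1},{"tx":0.085,"ty":0,"tz":0.22,"rx":0,"ry":0,"rz":0,"grip":1},{"tx":0.1,"ty":0,"tz":0.22,"rx":0,"ry":0,"rz":0,"grip":1},{"tx":0.1,"ty":0,"tz":0.22,"rx":0,"ry":0,"rz":0,"grip":1}]'
python3 - <<'E'
from rig import bot
from h import *
d=bot.get_image("side");np.savez("side4.npz",**d);print(bot.sense()["tool_pos"],bot.sense()["wrist_force"])
cv2.imwrite("pics/s4.png",cv2.resize(d["img"][120:220,210:330],None,fx=6,fy=6)[...,::-1])
E
```

```text
clock: 6.05
tool_pos: [580.0, -12.9, 200.4]
tcp_rot: [0.0, 1.0, 0.0, 0.0]
wrist_force: [0.2, -0.6, 0.5]
opening: 0.5
gripper_force: 0.3
[579.6893338  -12.84744131 200.26210702] [-0.40985862 -0.32923808  0.33856162]
```

View pics/s4.png

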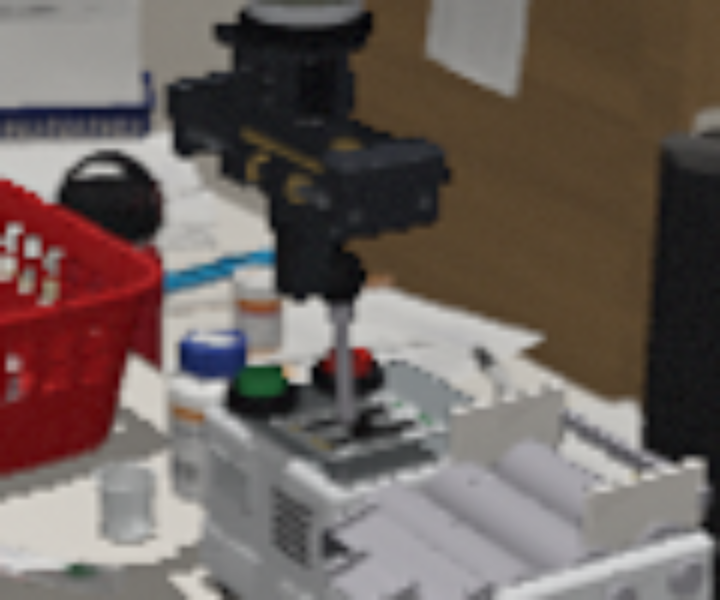

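The fingers touch the knob at (347,272) in the crop, and it has moved away from the robot. I'll work out its x from the side ray on the plane y = -14.

```bash
python3 - <<'E'
from h import *
for n,(x0,y0,x1,y1) in(("side0.npz",(252,155,276,180)),("side4.npz",(262,155,275,175))):
    d=load(n);P=cloud(d);I=d["img"].astype(int)[y0:y1,x0:x1]
    print(n);
    for u,v in ((263.3,166.7),(267.8,165.3)):
        r=d["R"].T@np.linalg.inv(d["mtx"])@np.array([u,v,1.]);o=-d["R"].T@d["t"];print(o+r*(-14-o[1])/r[1])
d=load("side4.npz");o=-d["R"].T@d["t"]
for X in([595,-14,209],[606,-14,209],[612,-14,209]):
    c=d["mtx"]@(d["R"]@X+d["t"]);print(X,c[:2]/c[2])
E
```

```text
side0.npz
[594.09440076 -14.         204.84253839]
[612.71034153 -14.         206.22896423]
side4.npz
[594.09440076 -14.         204.84253839]
[612.71034153 -14.         206.22896423]
[595, -14, 209] [263.54087761 165.51077659]
[606, -14, 209] [266.20265348 164.90900843]
[612, -14, 209] [267.6466153  164.58256087]
```

```bash
python3 -m creep '[{"tx":-0.08,"ty":0,"tz":0,"rx":0,"ry":0,"rz":0,"grip":1},{"tx":-0.08,"ty":-0.1,"tz":0,"rx":0,"ry":0,"rz":0,"grip":1},{"tx":-0.08,"ty":-0.18,"tz":0,"rx":0,"ry":0,"rz":0,"grip":1},{"tx":-0.08,"ty":-0.18,"tz":0,"rx":0,"ry":0,"rz":0,"grip":1},{"tx":0.03,"ty":-0.18,"tz":0,"rx":0,"ry":0,"rz":0,"grip":1},{"tx":0.09,"ty":-0.18,"tz":0,"rx":0,"ry":0,"rz":0,"grip":1},{"tx":0.09,"ty":-0.18,"tz":0,"rx":0,"ry":0,"rz":0,"grip":1}]'
python3 - <<'E'
from rig import bot
from h import *
d=bot.get_image("side");np.savez("side5.npz",**d);P=cloud(d);print(bot.sense()["tool_pos"])
I=d["img"];m=np.zeros(I.shape[:2],bool);m[150:185,250:285]=1
m&=(P[...,2]>190)&(P[...,2]<230)&(P[...,1]<15)&(P[...,0]>570)
q=P[m];print(m.sum(),q.min(0),q.max(0),np.median(q,0));print(blobs(m,5))
E
```

```text
clock: 6.8
tool_pos: [607.6, 40.3, 199.4]
tcp_rot: [0.0, 1.0, -0.0, 0.0]
wrist_force: [0.7, 0.2, -0.2]
opening: 0.2
gripper_force: 0.0
[606.50815351  40.46714789 199.45794118]
81 [586.21912178 -32.04436108 190.2212819 ] [614.89162528  -5.36290274 222.76565593] [597.03057191 -22.47334044 209.45174492]
[(np.int32(81), array([265.40740741, 166.0617284 ]), array([261, 161,  10,  11], dtype=int32))]
```

The knob is at x≈603, within neutral. I'll push it right (-y), slowly.

```bash
python3 -m creep '[{"tx":0,"ty":0.05,"tz":0,"rx":0,"ry":0,"rz":0,"grip":1},{"tx":0,"ty":0.075,"tz":0,"rx":0,"ry":0,"rz":0,"grip":1},{"tx":0,"ty":0.1,"tz":0,"rx":0,"ry":0,"rz":0,"grip":1},{"tx":0,"ty":0.125,"tz":0,"rx":0,"ry":0,"rz":0,"grip":1},{"tx":0,"ty":0.15,"tz":0,"rx":0,"ry":0,"rz":0,"grip":1},{"tx":0,"ty":0.15,"tz":0,"rx":0,"ry":0,"rz":0,"grip":1}]'
```

```text
clock: 7.45
tool_pos: [606.4, -4.9, 200.1]
tcp_rot: [0.0, 1.0, -0.0, 0.0]
wrist_force: [-1.0, 0.4, -1.0]
opening: 0.4
gripper_force: 0.2
```

```bash
python3 -m creep '[{"tx":0,"ty":0.025,"tz":0,"rx":0,"ry":0,"rz":0,"grip":1},{"tx":0,"ty":0.05,"tz":0,"rx":0,"ry":0,"rz":0,"grip":1},{"tx":0,"ty":0.07,"tz":0,"rx":0,"ry":0,"rz":0,"grip":1},{"tx":0,"ty":0.085,"tz":0,"rx":0,"ry":0,"rz":0,"grip":1},{"tx":0,"ty":0.085,"tz":0,"rx":0,"ry":0,"rz":0,"grip":1}]'
python3 - <<'E'
from rig import bot
from h import *
d=bot.get_image("side");np.savez("side6.npz",**d);P=cloud(d);print(bot.sense()["tool_pos"],bot.sense()["wrist_force"])
cv2.imwrite("pics/s6.png",cv2.resize(d["img"][120:220,210:330],None,fx=6,fy=6)[...,::-1])
E
```

```text
clock: 7.95
tool_pos: [606.3, -30.1, 199.9]
tcp_rot: [0.0, 1.0, -0.0, -0.0]
wrist_force: [0.0, 1.1, 0.6]
opening: 0.8
gripper_force: 0.2
[606.35690689 -29.73092324 199.86059472] [ 0.44204259 -0.10877649 -0.17303405]
```

View pics/s6.png

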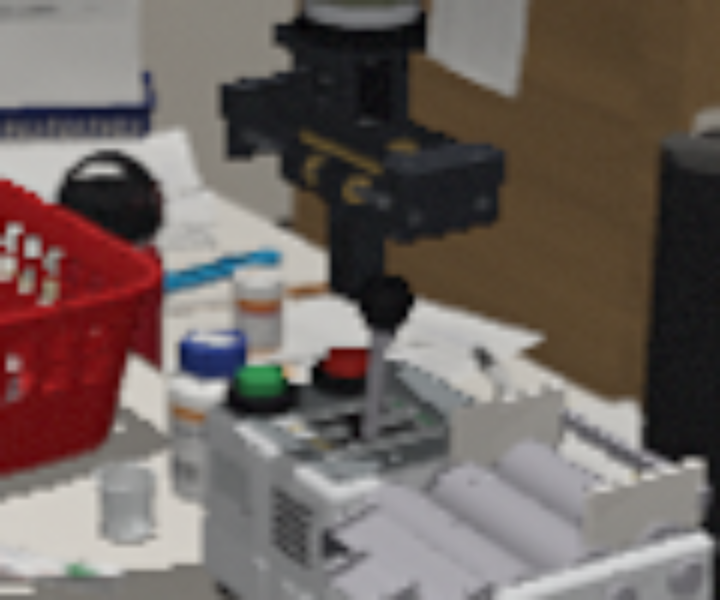

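The knob has moved right and is at (387,302) in the crop, with the lever leaning to the right. I'll compute its position.

```bash
python3 - <<'E'
from h import *
d=load("side6.npz");P=cloud(d);m=np.zeros(P.shape[:2],bool);m[160:185,262:285]=1
m&=(P[...,2]>188)&(P[...,2]<230)&(P[...,1]<-40)&(P[...,0]>570)&(d["img"].max(2)<70)
q=P[m];print(q.min(0),q.max(0),np.median(q,0))
for a,c,b in blobs(m,5):print(a,c,b,ray(d,*c,208),ray(d,*c,204.8))
E
```

```text
[584.68730487 -84.49372394 190.7832123 ] [615.49894217 -40.10517447 229.48014444] [597.39395076 -67.9072602  214.37884788]
91 [272.81318681 168.76923077] [268 162  11  14] [606.02035901 -53.44940902 208.        ] [610.79282953 -46.78986286 204.8       ]
```

```bash
python3 -m creep '[{"tx":0,"ty":0.006,"tz":0,"rx":0,"ry":0,"rz":0,"grip":1},{"tx":0,"ty":0.012,"tz":0,"rx":0,"ry":0,"rz":0,"grip":1},{"tx":0,"ty":0.012,"tz":0,"rx":0,"ry":0,"rz":0,"grip":1}]'
python3 - <<'E'
from h import *
d=load("side6.npz")
for v in(169.5,170.3):print(ray(d,274.3,v,208))
E
```

```text
clock: 8.3
tool_pos: [606.4, -33.0, 199.9]
tcp_rot: [-0.0, 1.0, 0.0, -0.0]
wrist_force: [0.9, 1.1, -0.7]
opening: 0.6
gripper_force: 0.5
[606.42164199 -61.55103894 208.        ]
[602.21919907 -67.50551171 208.        ]
```

```bash
python3 -m creep '[{"tx":0,"ty":-0.05,"tz":0,"rx":0,"ry":0,"rz":0,"grip":1},{"tx":-0.1,"ty":-0.05,"tz":0,"rx":0,"ry":0,"rz":0,"grip":1},{"tx":-0.17,"ty":-0.05,"tz":0,"rx":0,"ry":0,"rz":0,"grip":1},{"tx":-0.17,"ty":-0.05,"tz":0.015,"rx":0,"ry":0,"rz":0,"grip":1},{"tx":-0.17,"ty":0.05,"tz":0.015,"rx":0,"ry":0,"rz":0,"grip":1},{"tx":-0.17,"ty":0.113,"tz":0.015,"rx":0,"ry":0,"rz":0,"grip":1},{"tx":-0.17,"ty":0.113,"tz":0.015,"rx":0,"ry":0,"rz":0,"grip":1},{"tx":-0.12,"ty":0.113,"tz":0.015,"rx":0,"ry":0,"rz":0,"grip":1}]'
```

```text
clock: 9.1
tool_pos: [570.4, -66.4, 195.6]
tcp_rot: [-0.0, 1.0, -0.0, -0.0]
wrist_force: [-0.2, 0.0, 1.1]
opening: 0.5
gripper_force: 0.0
```

```bash
python3 -m creep '[{"tx":0.03,"ty":0,"tz":0,"rx":0,"ry":0,"rz":0,"grip":1},{"tx":0.055,"ty":0,"tz":0,"rx":0,"ry":0,"rz":0,"grip":1},{"tx":0.08,"ty":0,"tz":0,"rx":0,"ry":0,"rz":0,"grip":1},{"tx":0.105,"ty":0,"tz":0,"rx":0,"ry":0,"rz":0,"grip":1},{"tx":0.105,"ty":0,"tz":0,"rx":0,"ry":0,"rz":0,"grip":1}]'
```

```text
clock: 9.6
tool_pos: [602.6, -66.7, 195.2]
tcp_rot: [-0.0, 1.0, 0.0, 0.0]
wrist_force: [-0.7, 0.9, -0.2]
opening: 0.6
gripper_force: 0.2
```

Low force, so the lever is moving freely. I'll continue to the end (expected at TCP x≈626).

```bash
python3 -m creep '[{"tx":0.02,"ty":0,"tz":0,"rx":0,"ry":0,"rz":0,"grip":1},{"tx":0.04,"ty":0,"tz":0,"rx":0,"ry":0,"rz":0,"grip":1},{"tx":0.06,"ty":0,"tz":0,"rx":0,"ry":0,"rz":0,"grip":1},{"tx":0.07,"ty":0,"tz":0,"rx":0,"ry":0,"rz":0,"grip":1},{"tx":0.07,"ty":0,"tz":0,"rx":0,"ry":0,"rz":0,"grip":1}]'
```

```text
clock: 10.1
tool_pos: [623.3, -66.9, 195.4]
tcp_rot: [-0.0, 1.0, 0.0, 0.0]
wrist_force: [-0.3, -0.3, -0.7]
opening: 0.8
gripper_force: 0.4
```

```bash
python3 -m creep '[{"tx":0.008,"ty":0,"tz":0,"rx":0,"ry":0,"rz":0,"grip":1},{"tx":0.008,"ty":0,"tz":0,"rx":0,"ry":0,"rz":0,"grip":1}]'
```

```text
clock: 10.3
tool_pos: [625.4, -66.9, 195.5]
tcp_rot: [0.0, 1.0, 0.0, 0.0]
wrist_force: [-0.7, 0.3, -0.7]
opening: 0.7
gripper_force: 0.5
```

```bash
python3 -m creep '[{"tx":0.008,"ty":0,"tz":0,"rx":0,"ry":0,"rz":0,"grip":1},{"tx":0.008,"ty":0,"tz":0,"rx":0,"ry":0,"rz":0,"grip":1}]'
```

```text
clock: 10.5
tool_pos: [627.6, -66.9, 195.4]
tcp_rot: [-0.0, 1.0, 0.0, -0.0]
wrist_force: [-2.7, -0.1, -0.7]
opening: 0.1
gripper_force: 1.2
```

```bash
python3 -m creep '[{"tx":0.007,"ty":0,"tz":0,"rx":0,"ry":0,"rz":0,"grip":1},{"tx":0.007,"ty":0,"tz":0,"rx":0,"ry":0,"rz":0,"grip":1}]'
```

```text
clock: 10.7
tool_pos: [629.6, -66.8, 195.1]
tcp_rot: [-0.0, 1.0, 0.0, -0.001]
wrist_force: [-3.5, 0.1, -1.4]
opening: 0.4
gripper_force: 2.1
```

```bash
python3 -m creep '[{"tx":0.006,"ty":0,"tz":0,"rx":0,"ry":0,"rz":0,"grip":1},{"tx":0.006,"ty":0,"tz":0,"rx":0,"ry":0,"rz":0,"grip":1}]'
```

```text
clock: 10.9
tool_pos: [631.1, -66.8, 194.9]
tcp_rot: [-0.0, 1.0, 0.0, -0.001]
wrist_force: [-5.0, 0.6, -2.3]
opening: 0.3
gripper_force: 2.8
```

The force now rises against the stop, so the lever is home. I'll back off and look.

```bash
python3 -m creep '[{"tx":-0.08,"ty":0,"tz":0,"rx":0,"ry":0,"rz":0,"grip":1},{"tx":-0.2,"ty":0,"tz":0,"rx":0,"ry":0,"rz":0,"grip":1},{"tx":-0.34,"ty":-0.1,"tz":0,"rx":0,"ry":0,"rz":0,"grip":1},{"tx":-0.48,"ty":-0.2,"tz":0,"rx":0,"ry":0,"rz":0,"grip":1},{"tx":-0.5,"ty":-0.28,"tz":0,"rx":0,"ry":0,"rz":0,"grip":1},{"tx":-0.5,"ty":-0.28,"tz":0,"rx":0,"ry":0,"rz":0,"grip":1},{"tx":-0.5,"ty":-0.28,"tz":0,"rx":0,"ry":0,"rz":0,"grip":1}]'
python3 - <<'E'
from rig import bot
from h import *
d=bot.get_image("top");np.savez("top7.npz",**d);P=cloud(d)
m=np.zeros(P.shape[:2],bool);m[105:185,170:232]=1;m&=(P[...,2]>175)&(P[...,2]<232)&(P[...,0]>600)
for a,c,b in blobs(m,3):print("knob",a,c,b,ray(d,*c,203), np.nanmax(P[m][:,2]))
cv2.imwrite("pics/t7.png",cv2.resize(d["img"][100:230,155:305],None,fx=4.5,fy=4.5,interpolation=cv2.INTER_CUBIC)[...,::-1])
E
```

```text
clock: 11.6
tool_pos: [482.6, 16.9, 196.3]
tcp_rot: [0.0, 1.0, 0.0, 0.001]
wrist_force: [0.0, -0.7, -0.4]
opening: 0.4
gripper_force: 0.0
knob 178 [209.42696629 124.74157303] [203 117  14  17] [651.55100152 -64.22861592 203.        ] 221.47036976664157
```

View pics/t7.png

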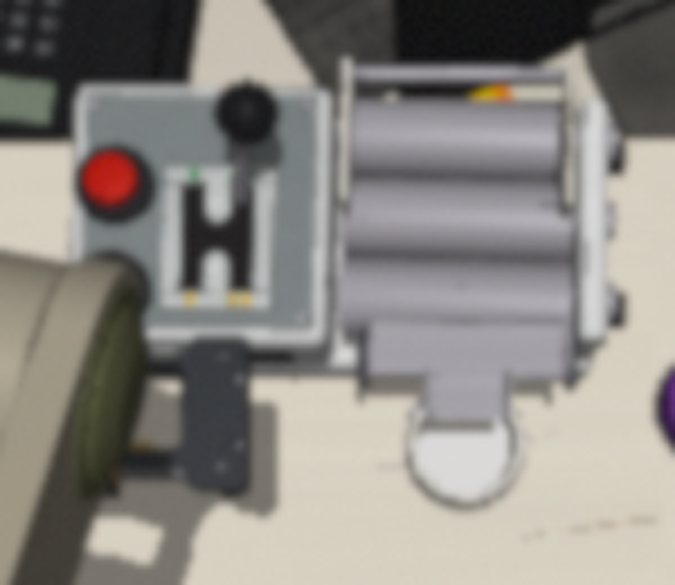

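The knob is at (245,112) in the crop, beyond the two green dots. It measures x 45.6 mm past the gate and 5 mm lower, so it is home. The jar at (462,450) is centred under the lip. Now the start button.

```bash
python3 - <<'E'
from h import *
d=load("top0.npz");P=cloud(d);print(np.median(P[160:167,175:182,2]),np.median(P[160:167,175:182].reshape(-1,3),0))
E
python3 -m creep '[{"tx":0.15,"ty":0,"tz":0,"rx":0,"ry":0,"rz":0,"grip":1},{"tx":0.25,"ty":0,"tz":0,"rx":0,"ry":0,"rz":0,"grip":1},{"tx":0.307,"ty":0,"tz":0.04,"rx":0,"ry":0,"rz":0,"grip":1},{"tx":0.307,"ty":0,"tz":0.1,"rx":0,"ry":0,"rz":0,"grip":1},{"tx":0.307,"ty":0,"tz":0.14,"rx":0,"ry":0,"rz":0,"grip":1},{"tx":0.307,"ty":0,"tz":0.14,"rx":0,"ry":0,"rz":0,"grip":1}]'
```

```text
144.1839595520562 [575.03630786  17.52461615 144.18395955]
clock: 12.25
tool_pos: [573.3, 16.5, 151.7]
tcp_rot: [-0.0, 1.0, -0.0, -0.002]
wrist_force: [-0.8, -0.3, 0.2]
opening: 0.8
gripper_force: 0.0
```

```bash
python3 -m creep '[{"tx":0.004,"ty":0,"tz":0.02,"rx":0,"ry":0,"rz":0,"grip":1},{"tx":0.004,"ty":0,"tz":0.03,"rx":0,"ry":0,"rz":0,"grip":1},{"tx":0.004,"ty":0,"tz":0.038,"rx":0,"ry":0,"rz":0,"grip":1},{"tx":0.004,"ty":0,"tz":0.045,"rx":0,"ry":0,"rz":0,"grip":1},{"tx":0.004,"ty":0,"tz":0.045,"rx":0,"ry":0,"rz":0,"grip":1}]'
```

```text
clock: 12.75
tool_pos: [575.2, 16.9, 140.4]
tcp_rot: [0.0, 1.0, 0.0, 0.001]
wrist_force: [0.0, -1.3, 5.1]
opening: 0.4
gripper_force: 1.8
```

```bash
python3 -m creep '[{"tx":0,"ty":0,"tz":0.008,"rx":0,"ry":0,"rz":0,"grip":1},{"tx":0,"ty":0,"tz":0.012,"rx":0,"ry":0,"rz":0,"grip":1},{"tx":0,"ty":0,"tz":0.012,"rx":0,"ry":0,"rz":0,"grip":1}]'
```

```text
clock: 13.05
tool_pos: [575.3, 16.9, 138.2]
tcp_rot: [0.0, 1.0, 0.0, 0.001]
wrist_force: [-5.3, -1.1, 14.7]
opening: 0.9
gripper_force: 7.8
```

It has bottomed out (15 N, against the 5 N needed). Release, rise and back away.

```bash
python3 -m creep '[{"tx":0,"ty":0,"tz":-0.02,"rx":0,"ry":0,"rz":0,"grip":1},{"tx":0,"ty":0,"tz":-0.1,"rx":0,"ry":0,"rz":0,"grip":1},{"tx":0,"ty":0,"tz":-0.2,"rx":0,"ry":0,"rz":0,"grip":1},{"tx":-0.12,"ty":0,"tz":-0.25,"rx":0,"ry":0,"rz":0,"grip":1},{"tx":-0.28,"ty":0,"tz":-0.25,"rx":0,"ry":0,"rz":0,"grip":1},{"tx":-0.43,"ty":0,"tz":-0.25,"rx":0,"ry":0,"rz":0,"grip":1},{"tx":-0.55,"ty":0,"tz":-0.25,"rx":0,"ry":0,"rz":0,"grip":1},{"tx":-0.55,"ty":0,"tz":-0.25,"rx":0,"ry":0,"rz":0,"grip":1},{"tx":-0.55,"ty":0,"tz":-0.25,"rx":0,"ry":0,"rz":0,"grip":1}]'
python3 - <<'E'
from rig import bot
from h import *
d=bot.get_image("top");P=cloud(d);print(bot.sense()["wrist_force"])
m=np.zeros(P.shape[:2],bool);m[105:185,170:232]=1;m&=(P[...,2]>175)&(P[...,2]<232)&(P[...,0]>600)
for a,c,b in blobs(m,3):print("knob",c,ray(d,*c,203))
m=np.zeros(P.shape[:2],bool);m[180:215,235:290]=1;m&=(P[...,2]>52)&(P[...,2]<64)
print(cv2.minEnclosingCircle(P[m][:,:2].astype(np.float32)))
print("btn z",np.median(P[160:166,175:182,2]),np.median(P[136:142,175:182,2]))
cv2.imwrite("pics/t9.png",cv2.resize(d["img"],(768,576))[...,::-1])
E
```

```text
clock: 13.95
tool_pos: [410.1, 17.1, 211.7]
tcp_rot: [-0.0, 1.0, -0.0, 0.001]
wrist_force: [-0.2, -0.1, -0.1]
opening: 0.2
gripper_force: 0.0
[ 0.1954913   0.07488375 -0.30201451]
knob [209.40677966 124.68361582] [651.6897625  -64.18121215 203.        ]
((499.4170837402344, -178.3998565673828), 33.86346435546875)
btn z nan 144.2079197605495
```

View pics/t9.png

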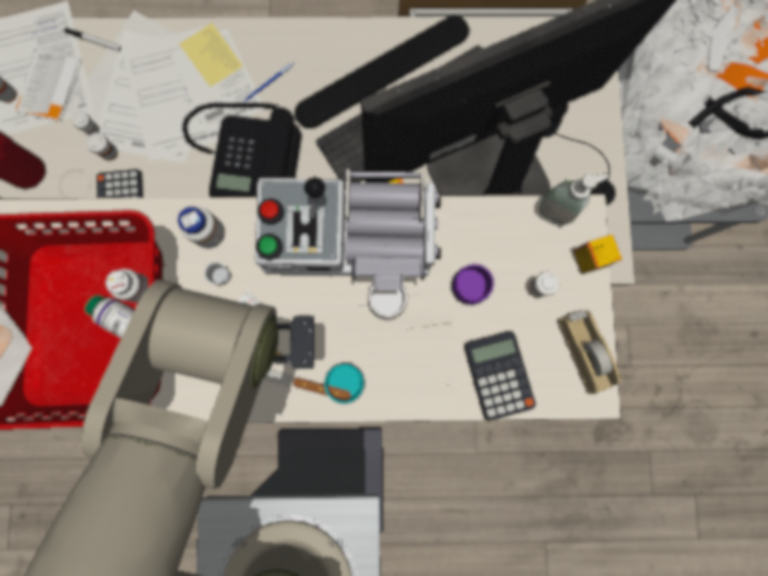

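The picture shows the knob far right at (315,187), the jar under the lip at (386,298), the green button up at (268,245), the bystanders in place and the arm clear.

```bash
python3 -c "
from rig import bot
print(bot.hand_in())"
```

```text
the job is handed in; nothing more can be done
None
```

I've handed the job in at about 14 s: the jar is seated against the fence under the lip, the lever is home in fast-forward, and I then pressed the green start button fully down and released it, leaving the red stop button alone.

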